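# Turn the parts carousel to the red tin

### The arm

A 6-joint arm with a two-finger parallel gripper is mounted at the origin on the work surface. World frame = base frame: x ahead of the robot, y to its left, z up, the work surface at z = 0. Lengths are in m, angles in rad, forces in N, time in s.
With the tool pointing down it reaches from about 0.35 to 0.725 m from the base axis. Payload 6 kg.
Tool frame: the origin (TCP) lies midway between the tips of the shut fingers; the grasp point (between the pads) lies 19 mm behind it (pinch_z is the z of the grasp point in the tool frame, in m); z points along the fingers, y is the direction in which the jaws open and shut (so a half turn about z gives the same grasp; the last joint's range is limited). The gripper opens to 85 mm and grips with 20 to 120 N. Pads are 22 mm wide; open, the fingers measure 114 mm over their backs; the gripper's body (76 mm by 85 mm) begins 54 mm behind the grasp point. The pads swing forward as they close: fully open they stand 13 mm farther back than shut.
Start: joints at [-0.943, 0.04, 0.085, 0, -1.615, -0.334], TCP at [0.174, -0.574, 0.231] pointing down, gripper open.
Joint ranges: [-2.56, 2.56], [-1.29, 2.01], [-1.08, 1.49], [-3.29, 1.98], [-2.81, -0.18], [-2.99, 2.99]. Speed limits (rad/s): [2.57, 2.57, 3.01, 3.14, 3.14, 3.14].

### API

Orientations are given as a unit quaternion [x, y, z, w].
In Python, from station import read_state, get_image, calibration, hand_in, recognise, outline_of, mark_of, pinch_z gives the robot as it stands.
- The arm moves only by the tool arm_command, never from a script. Its argument "motion" is a list of rows, each a list of 7 numbers: the shift along the tool's x, y, z in m, then the turn, a rotation vector about the tool's x, y, z in degrees, then the closure, from 0 (fully open) to 1 (shut). A call has 1 to 5 rows; each row shifts and turns the commanded pose from where the row before left it, along the tool's axes as they then stand; what a row does not reach is not made up. A row lasts 1/8 s, in which the tool goes at most 62.5 mm and 10.7 degrees, less where a joint would pass 70% of its speed; a pose out of reach is approached as far as the arm can. A call is refused whole if a number of a shift passes 0.0625 or a number of a turn 10.7, either way. A call with a gripper value outside its range is refused whole. The fingers move at their own pace and stop on an object; "newtons" is the grip in N (left out, the last holds). Time passes only in rows, so rows that do not move let the fingers close. It gives the time, the measured TCP pose, the force and the opening at its end, in the units of the state.
- read_state(): the state, without advancing time (a new reading comes with each control period).
- get_image(name): name is "scene" or "top" or "wrist"; returns (picture, depth): 420x560x3 uint8, red, green, blue; 420x560 float32, m along the optical axis (not along the pixel's ray), 0 where there is no reading.
- calibration(name): a dict with "mtx" (3x3 intrinsics, pixels), "rvec" (rotation vector, rad) and "tvec" (3), from world to camera coordinates, as OpenCV has them. Camera axes: x right, y down, z forward; pixel columns grow to the right and rows downward; lengths in m; the calibration is good to about 2 mm. A picture is of the moment at which its call begins: read the wrist's pose just before it. calibration takes no time and is no camera call; for the wrist camera it gives the pose at the moment of the call.
- hand_in(): hands the job in, once; it reports no verdict.
Trained networks look in the newest picture that a camera, given by its name, has taken for a name from the list of things; names that differ only in an ending like _2 or _b are one class to them, and where a whole thing is asked for, a point or a joint stands for the part that bears it (a point fixed in the world has none). Each returns a list of dicts, best first, with "confidence" (0 to 1); they miss things now and then, are a little off and sometimes report something else, mostly with a low value. They report only what shows in the picture. A call takes as long as a camera call. They do not tell look-alikes from the thing itself.
- recognise(camera, target): "box" ([left, top, width, height] in pixels, round what is visible of it).
- outline_of(camera, target): "region" (420x560 bool, what is visible of it) and "box" ([left, top, width, height] in pixels, round what is visible of it).
- mark_of(camera, target): "at" ([row, column] in pixels: a listed point, or the origin of a listed thing).
The state is a dict: "t": time; "joint_pos": joint angles; "dq": joint speeds; "joint_efforts": joint torques, N m; "ee_pos": TCP position; "tool_rot": TCP orientation; "contact_force": force on the tool from outside, world axes, zero at the start; "wrist_torque": the same for the moment, N m; "gripper_width": finger opening in m.
Only numpy, scipy, OpenCV 4.12 (cv2) and the standard library are available. Lean on these libraries where they do the work, as an engineer would, in place of code of your own. Each camera call takes 0.05 s, during which the arm holds its last target.

### The job

Turn the parts carousel by pushing gently with the fingertips against the black pegs on its rim until the red tin stands squarely in front, in line with the yellow pointer, and leave it at rest there. Turn it slowly; do not pinch, lift or touch any of the tins, which must ride round upright in their seats, do not grip the pegs, and leave the blue parts bin, the screwdriver and the spray can where they are.

Things in the scene. Friction and masses are not known exactly. Their poses are not given: they have to be found in the camera images.
- foot: fixed steel foot, a disc 200 mm in diameter, with a flat yellow pointer tongue 36 mm wide and 8 mm thick sticking out from under the turntable on the robot's side, its point about 238 mm from the axis. Origin on the work surface on the carousel's vertical axis; its -x axis runs along the middle of the pointer ('front'), z up. Its place varies, and its yaw by 20 degrees.
- turntable: grey painted disc, 270 mm diameter, 14 mm thick, on the foot; turns either way without stops about its vertical axis (friction about 0.15 N m, 1 to 2 N at a peg) and stays where it is left. Origin on the axis at the disc's underside, 22 mm above the work surface (top face at 36 mm); axes turn with it, z up. Four seats lie 70 mm from the axis on its +x, +y, -x, -y axes; a 30 mm stub is in the middle.
- peg0 (a point): top centre of one of four upright black pegs on the turntable, at 45 degrees from the turntable's +x axis, 120 mm from its axis, midway between two seats; 14 mm diameter, 32 mm tall, standing from 36 to 68 mm above the work surface. Turns with the turntable.
- peg1 (a point): top centre of one of four upright black pegs on the turntable, at 135 degrees from the turntable's +x axis, 120 mm from its axis, midway between two seats; 14 mm diameter, 32 mm tall, standing from 36 to 68 mm above the work surface. Turns with the turntable.
- peg2 (a point): top centre of one of four upright black pegs on the turntable, at 225 degrees from the turntable's +x axis, 120 mm from its axis, midway between two seats; 14 mm diameter, 32 mm tall, standing from 36 to 68 mm above the work surface. Turns with the turntable.
- peg3 (a point): top centre of one of four upright black pegs on the turntable, at 315 degrees from the turntable's +x axis, 120 mm from its axis, midway between two seats; 14 mm diameter, 32 mm tall, standing from 36 to 68 mm above the work surface. Turns with the turntable.
- red_tin: red tin, a plain red cylinder with a slightly wider red lid: 49 mm diameter, 48 mm tall, about 0.12 kg, loose, standing in one of the turntable's four seats (which one varies), inside a steel rim 8 mm high and 62 mm outside, 54 mm inside diameter. Origin at the centre of its underside, z up. The tin to bring to the front.
- blue_tin: blue tin, a plain blue cylinder with a slightly wider blue lid: 49 mm diameter, 48 mm tall, about 0.12 kg, loose, standing in one of the turntable's four seats (which one varies), inside a steel rim 8 mm high and 62 mm outside, 54 mm inside diameter. Origin at the centre of its underside, z up.
- white_tin: white tin, a plain white cylinder with a slightly wider white lid: 49 mm diameter, 48 mm tall, about 0.12 kg, loose, standing in one of the turntable's four seats (which one varies), inside a steel rim 8 mm high and 62 mm outside, 54 mm inside diameter. Origin at the centre of its underside, z up.
- green_tin: green tin, a plain green cylinder with a slightly wider green lid: 49 mm diameter, 48 mm tall, about 0.12 kg, loose, standing in one of the turntable's four seats (which one varies), inside a steel rim 8 mm high and 62 mm outside, 54 mm inside diameter. Origin at the centre of its underside, z up.
- parts_bin: open blue plastic bin, 150 x 100 x 60 mm (x, y, z), with nuts and bushes, 0.6 kg, loose, left of the carousel. Origin at the centre of its underside. Bystander.
- screwdriver: screwdriver lying on the work surface right of the carousel, about 200 mm long along its x axis, loose. Origin under its middle. Bystander.
- spray_can: upright spray can with an orange label, 52 mm diameter, 140 mm tall, 0.25 kg, loose, right of and behind the carousel. Origin at the centre of its underside. Bystander.
Things that resemble listed ones, but are neither listed nor needed, are in the scene too. Of the things like the blue_tin, leave any that is brown or purple; of the rest the larger one is meant.

How it is judged:
At the end, for the whole second after the job is handed in: The red tin's centre is on the pointer side of the axis and within 12 mm of the pointer's centre line (about 10 degrees of turn); the turntable is at rest; all four tins stand upright in seats; the bin, screwdriver and spray can are within 20 mm of where they were (x of red_tin in the frame of foot below -0.05 m and y of red_tin in the frame of foot between -0.012 and 0.012 m and angular speed of turntable below 0.1 rad/s and z of each of red_tin, blue_tin, white_tin, green_tin in the frame of turntable below 0.02 m and horizontal distance between red_tin and turntable between 0.06 and 0.08 m and angle between each of red_tin, blue_tin, white_tin, green_tin's own z axis and vertical below 0.1 rad and horizontal distance between blue_tin and turntable between 0.06 and 0.08 m and horizontal distance between white_tin and turntable between 0.06 and 0.08 m and horizontal distance between green_tin and turntable between 0.06 and 0.08 m and distance of each of parts_bin, screwdriver, spray_can from where it was at the start of the episode below 0.02 m); the robot touches nothing.
It fails at once if a tin is lifted out of its seat (more than 12 mm) or tipped by more than 20 degrees (z of any of red_tin, blue_tin, white_tin, green_tin in the frame of turntable above 0.026 m or angle between any of red_tin, blue_tin, white_tin, green_tin's own z axis and vertical above 0.35 rad).
It fails at once if the robot touches a tin (more than 2 N) (contact force between any of the fingers, the arm and red_tin above 2 N or contact force between any of the fingers, the arm and blue_tin above 2 N or contact force between any of the fingers, the arm and white_tin above 2 N or contact force between any of the fingers, the arm and green_tin above 2 N).
It fails at once if the turntable is pushed or pinched with more than 25 N (contact force between any of the fingers, the arm and turntable above 25 N).
It fails at once if the turntable is spun faster than 2.5 rad/s (angular speed of turntable above 2.5 rad/s).
It fails at once if a bystander (bin, screwdriver, spray can) is moved by more than 20 mm (distance of any of parts_bin, screwdriver, spray_can from where it was at the start of the episode above 0.02 m).
It also fails if it takes over 45 s, if anything falls off the work surface, if the arm or the gripper's body presses on something with over 40 N, if the wrist force passes 120 N, or if a joint passes its speed limit or range.

## Working session

There is one attempt and no reset: what is moved stays moved. The work goes in short steps, Python scripts to look and compute and a tool call to move; the robot and the scene stay as the last step left them, time stands still between calls to the robot, and variables do not carry over. Pictures are saved under pics/ and viewed, and the job is handed in when it is done.

Besides the shell and the picture viewer there is one more tool, called after ">>>" by a JSON object that holds its "api" and its "payload", one argument or row to a line. arm_command: Moves the arm, as the interface text tells. Its arguments: {"type":"object","properties":{"motion":{"type":"array","items":{"type":"array","items":{"type":"number"}}},"newtons":{"type":"number"}},"required":["motion"]}

```bash
mkdir -p pics
cat > h.py <<'E'
import numpy as np,cv2
from station import *
def cam(n):
    c=calibration(n);R=cv2.Rodrigues(np.array(c['rvec'],float))[0];return np.array(c['mtx'],float),R,np.array(c['tvec'],float).reshape(3)
def ray(n,rc,z):
    K,R,t=cam(n);d=R.T@np.linalg.inv(K)@np.array([rc[1],rc[0],1.]);o=-R.T@t
    return o+d*(z-o[2])/d[2]
def proj(n,p):
    K,R,t=cam(n);q=K@(R@np.array(p,float)+t);return q[:2]/q[2]
E
python3 - <<'E'
from h import *
s=read_state();print({k:np.round(v,3) for k,v in s.items()},pinch_z if not callable(pinch_z) else pinch_z())
for n in ['scene','top']:
    im,d=get_image(n);cv2.imwrite(f'pics/{n}0.png',im[:,:,::-1]);np.save(f'{n}0.npy',d)
for th,z in [('red_tin',.036),('blue_tin',.036),('white_tin',.036),('green_tin',.036),('foot',0),('turntable',.022),('peg0',.068),('peg1',.068),('parts_bin',0),('screwdriver',0),('spray_can',0)]:
    for m in mark_of('top',th)[:4]: print(th,round(m['confidence'],2),np.round(m['at'],1),np.round(ray('top',m['at'],z),3))
print(read_state()['t'])
E
```

```text
{'t': np.float64(0.0), 'joint_pos': array([-0.943,  0.041,  0.084, -0.   , -1.616, -0.334]), 'dq': array([-0.   ,  0.001,  0.001,  0.002, -0.   , -0.002]), 'joint_efforts': array([-0.0000e+00, -3.6821e+01,  3.4741e+01,  6.9320e+00, -5.0000e-03,
       -0.0000e+00]), 'ee_pos': array([ 0.174, -0.574,  0.23 ]), 'tool_rot': array([-0.146,  0.989,  0.001, -0.   ]), 'contact_force': array([ 0.218, -1.688,  0.503]), 'wrist_torque': array([ 0.059, -0.067,  0.017]), 'gripper_width': np.float64(0.085)} -0.0187
red_tin 0.97 [256.4 328.9] [ 0.521 -0.091  0.036]
blue_tin 0.89 [218.3 279.4] [0.609 0.026 0.036]
blue_tin 0.66 [202.8 209.3] [0.643 0.194 0.036]
blue_tin 0.59 [140.9 277.6] [0.801 0.035 0.036]
blue_tin 0.54 [136.6 317.6] [ 0.813 -0.063  0.036]
white_tin 0.55 [262.1 286.6] [0.506 0.007 0.036]
green_tin 0.97 [213.2 321. ] [ 0.623 -0.072  0.036]
green_tin 0.59 [150.8 389.3] [ 0.78  -0.237  0.036]
turntable 0.87 [235.5 306.4] [ 0.571 -0.039  0.022]
peg0 0.84 [285.9 318.1] [ 0.452 -0.064  0.068]
peg0 0.71 [225.4 360.6] [ 0.59  -0.16   0.068]
peg0 0.69 [242.9 254.5] [0.545 0.081 0.068]
peg0 0.63 [185.3 297.2] [ 0.682 -0.014  0.068]
peg1 0.84 [285.9 318.1] [ 0.452 -0.064  0.068]
peg1 0.71 [225.4 360.6] [ 0.59  -0.16   0.068]
peg1 0.69 [242.9 254.5] [0.545 0.081 0.068]
peg1 0.63 [185.3 297.2] [ 0.682 -0.014  0.068]
parts_bin 0.76 [254.  190.1] [0.523 0.24  0.   ]
screwdriver 0.71 [230.1 422.5] [ 0.593 -0.321  0.   ]
spray_can 0.89 [151.3 385.5] [ 0.791 -0.236  0.   ]
spray_can 0.59 [224.8 359.8] [ 0.603 -0.17   0.   ]
0.65
```

View pics/top0.png

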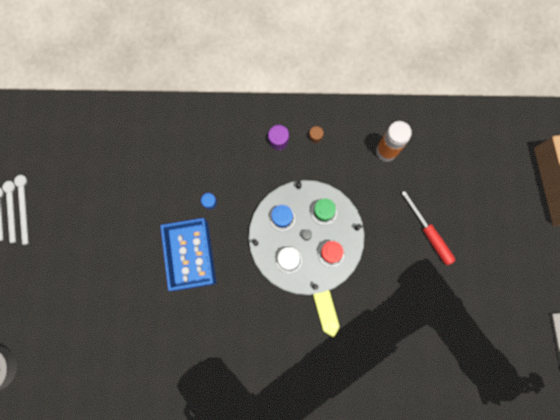

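View pics/scene0.png

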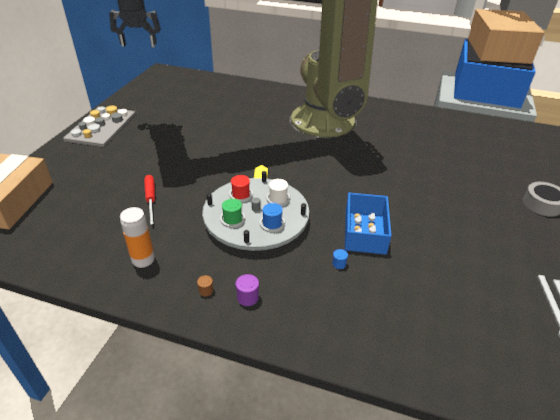

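Run:
```python
from h import *
im=cv2.imread('pics/top0.png');h=cv2.cvtColor(im,cv2.COLOR_BGR2HSV)
m=cv2.inRange(h,(20,110,90),(35,255,255));n,l,st,c=cv2.connectedComponentsWithStats(m)
for i in range(1,n):
    if st[i,4]>15: print(st[i],c[i],ray('top',c[i][::-1],.004))
pegs=np.array([[.452,-.064],[.59,-.16],[.545,.081],[.682,-.014]]);print(pegs.mean(0))
i=1+np.argmax(st[1:,4]);ys,xs=np.where(l==i);P=np.array([ray('top',(y,x),.008)[:2] for y,x in zip(ys,xs)]);C=pegs.mean(0)
a=P-C;r=np.hypot(*a.T);print(r.max(),P[r.argmax()]);
for lo in np.arange(.12,.25,.01):
    k=(r>=lo)&(r<lo+.01)
    if k.any():print(round(lo,2),k.sum(),P[k].mean(0),np.degrees(np.arctan2(*(-a[k].mean(0))[::-1])))
big=cv2.resize(im[180:340,200:420],None,fx=3.5,fy=3.5,interpolation=2);cv2.imwrite('pics/z0.png',big)
```

```text
[313 295   9  31  34] [317.02941176 309.11764706] [ 0.39970913 -0.06679339  0.004     ]
[ 0.56725 -0.03925]
0.20663813217676724 [ 0.36390463 -0.07599202]
0.13 3 [ 0.43057328 -0.05840067] 7.976158620999684
0.14 5 [ 0.4233636 -0.059713 ] 8.094117994639406
0.15 6 [ 0.41336614 -0.06245009] 8.57355160873427
0.16 4 [ 0.40348145 -0.06525496] 9.022719644773538
0.17 4 [ 0.39439773 -0.06823938] 9.520581151293758
0.18 4 [ 0.38533026 -0.07063149] 9.787306196404234
0.19 5 [ 0.37517186 -0.07360363] 10.14027097071453
0.2 3 [ 0.36616542 -0.07597961] 10.351392252340197
```

View pics/z0.png

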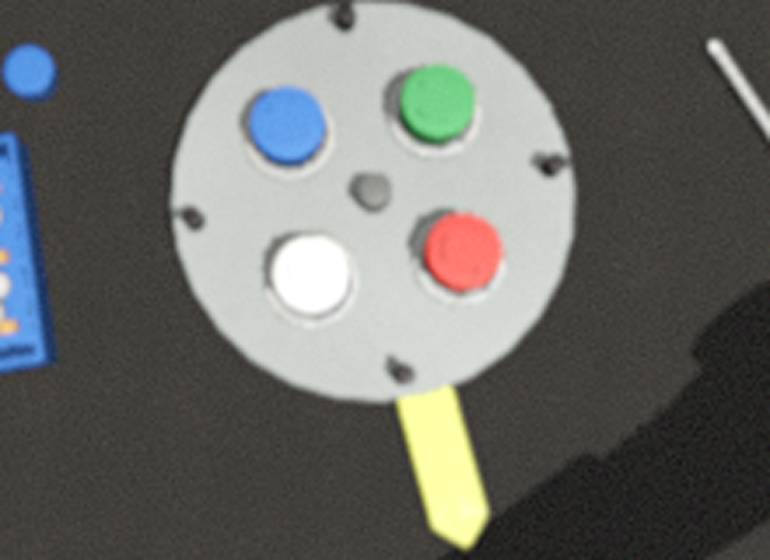

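Run:
```python
from h import *
im=cv2.imread('pics/top0.png').astype(int)
m=((im[:,:,2]-im[:,:,0]>50)&(im[:,:,1]-im[:,:,0]>50)).astype(np.uint8);n,l,st,c=cv2.connectedComponentsWithStats(m)
i=1+np.argmax(st[1:,4]);print(st[i]);ys,xs=np.where(l==i);P=np.array([ray('top',(y,x),.006)[:2] for y,x in zip(ys,xs)])
# boundary-safe: middle line fit from rows
C=np.array([.56725,-.03925]);a=P-C;r=np.hypot(*a.T);print('tip',P[r.argmax()],r.max())
f=cv2.fitLine(P[r<.215].astype(np.float32),cv2.DIST_L2,0,.001,.001).ravel();print('dir',np.degrees(np.arctan2(f[1],f[0])),f)
g=im[:,:,:];h=((abs(im[:,:,0]-im[:,:,2])<40)&(im.sum(2)>330)).astype(np.uint8);h[:170]=0;h[300:]=0;h[:,:245]=0;h[:,370:]=0
cs=max(cv2.findContours(h,0,1)[0],key=len);e=cv2.fitEllipse(cs);print(e, ray('top',e[0][::-1],.036))
for cn,t in [('top',''),]:
  for name,rc in [('stub',(234.8,306.3))]: print(name,ray(cn,rc,.05))
P=np.array([[.452,-.064],[.59,-.16],[.682,-.014],[.545,.081]])
for p in P: print(np.degrees(np.arctan2(*(p-C)[::-1])),np.hypot(*(p-C)))
t=np.array([.521,-.091])-C;print('red',np.degrees(np.arctan2(t[1],t[0])),np.hypot(*t))
```

```text
[313 290  27  47 760]
tip [ 0.33970672 -0.10636647] 0.23723524677301833
dir 16.106663 [ 0.9607469   0.2774264   0.40004835 -0.08684334]
((306.2698974609375, 237.32318115234375), (113.03440856933594, 115.3375015258789), 92.02986145019531) [ 0.56469258 -0.03821642  0.036     ]
stub [ 0.56872778 -0.03761085  0.05      ]
-167.87978190577198 0.11787758480729067
-79.33021719550335 0.12287442777079369
12.409799799146727 0.11749521266843174
100.48294577661247 0.1222911484940754
red -131.7877902398908 0.06940551130854092
```

>>> {"api": "arm_command", "payload": {
  "motion": [
    [-0.03, 0.028, 0, 0, 0, 0, 1],
    [-0.035, 0.032, 0, 0, 0, 0, 1],
    [-0.035, 0.032, 0, 0, 0, 0, 1],
    [-0.035, 0.032, 0, 0, 0, 0, 1],
    [-0.035, 0.032, 0, 0, 0, 0, 1]
  ],
  "newtons": 20
}}

```text
t: 1.27
ee_pos: [0.2918, -0.3744, 0.2315]
tool_rot: [-0.146, 0.989, -0.0, 0.0]
contact_force: [0.7, -0.1, -0.0]
gripper_width: 0.0001
```

>>> {"api": "arm_command", "payload": {
  "motion": [
    [-0.035, 0.032, 0, 0, 0, 0, 1],
    [-0.035, 0.032, 0, 0, 0, 0, 1],
    [-0.035, 0.032, 0, 0, 0, 0, 1],
    [-0.035, 0.032, 0, 0, 0, 0, 1],
    [-0.03, 0.028, 0, 0, 0, 5.4, 1]
  ]
}}

```text
t: 1.9
ee_pos: [0.4095, -0.1756, 0.2316]
tool_rot: [-0.099, 0.995, 0.0, 0.0]
contact_force: [0.6, -0.8, -0.1]
gripper_width: -0.0003
```

>>> {"api": "arm_command", "payload": {
  "motion": [
    [0, 0, 0, 0, 0, 0, 1],
    [0, 0, 0, 0, 0, 0, 1]
  ]
}}

```text
t: 2.15
ee_pos: [0.4087, -0.1773, 0.2314]
tool_rot: [-0.1, 0.995, -0.0, 0.0]
contact_force: [-0.3, -0.8, 0.3]
gripper_width: 0.0002
```

>>> {"api": "arm_command", "payload": {
  "motion": [
    [-0.028, 0.032, 0, 0, 0, 0, 1],
    [-0.028, 0.033, 0, 0, 0, 0, 1],
    [0, 0, 0.035, 0, 0, 0, 1],
    [0, 0, 0.035, 0, 0, 0, 1],
    [0, 0, 0.03, 0, 0, 0, 1]
  ]
}}

```text
t: 2.78
ee_pos: [0.4503, -0.1034, 0.13]
tool_rot: [-0.099, 0.995, 0.0, -0.0]
contact_force: [0.4, 1.0, -0.3]
gripper_width: -0.0003
```

Run:
```python
from h import *
print(read_state()['ee_pos'])
for n in ['scene','wrist','top']:
    im,d=get_image(n);print(n,proj(n,[.449,-.062,.068]),proj(n,read_state()['ee_pos']));cv2.imwrite(f'pics/{n}1.png',im[:,:,::-1])
for m in mark_of('wrist','peg0')[:4]: print(m['at'],m['confidence'],ray('wrist',m['at'],.068))
```

```text
[ 0.45031373 -0.10341288  0.13003872]
scene [262.28806919 170.77977595] [247.64679313 149.69195194]
wrist [349.84233624 237.24179387] [282.81175145 267.180679  ]
top [316.99837712 287.20600468] [338.88935837 286.58105025]
[246.7, 357.5] 0.65 [ 0.4579028  -0.05487808  0.068     ]
```

View pics/wrist1.png

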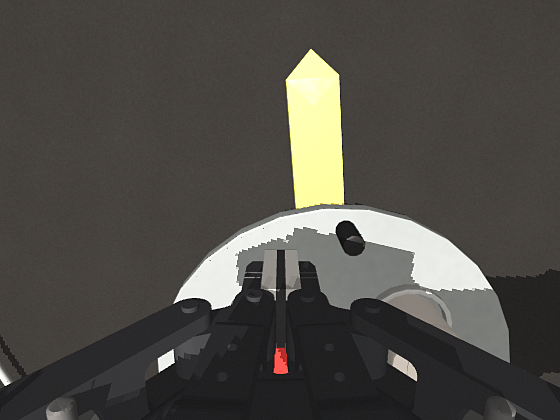

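View pics/scene1.png

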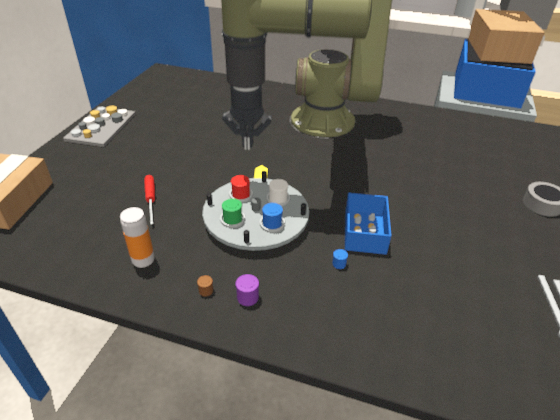

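>>> {"api": "arm_command", "payload": {
  "motion": [
    [0, 0, 0.03, 0, 0, 0, 1],
    [0, 0, 0.03, 0, 0, 0, 1],
    [0, 0, 0.02, 0, 0, 0, 1],
    [0, 0.008, 0, 0, 0, 0, 1],
    [0, 0, 0, 0, 0, 0, 1]
  ]
}}

```text
t: 3.6
ee_pos: [0.4504, -0.0942, 0.0536]
tool_rot: [-0.1, 0.995, -0.0, 0.002]
contact_force: [0.5, -0.5, -0.3]
gripper_width: 0.0003
```

Run:
```python
from h import *
im,d=get_image('wrist');cv2.imwrite(f'pics/w2.png',im[:,:,::-1]);print(read_state()['ee_pos'],proj('wrist',[.449,-.062,.068]))
```

```text
[ 0.45043505 -0.09427252  0.05346325] [363.92496573 294.70931236]
```

View pics/w2.png

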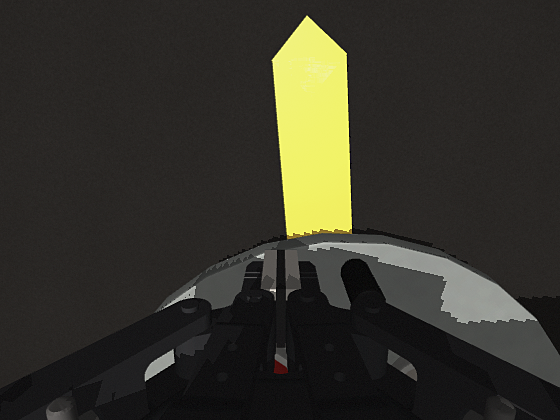

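>>> {"api": "arm_command", "payload": {
  "motion": [
    [0, 0.005, 0, 0, 0, 0, 1],
    [0, 0.005, 0, 0, 0, 0, 1],
    [0.0007, 0.0044, 0, 0, 0, 2, 1],
    [0.0007, 0.0044, 0, 0, 0, 2, 1],
    [0.0007, 0.0044, 0, 0, 0, 2, 1]
  ]
}}

```text
t: 4.28
ee_pos: [0.4431, -0.0719, 0.0516]
tool_rot: [-0.047, 0.999, -0.0, 0.0]
contact_force: [0.6, -1.0, -0.9]
gripper_width: 0.0
```

>>> {"api": "arm_command", "payload": {
  "motion": [
    [0.0007, 0.0044, 0, 0, 0, 2, 1],
    [0.0007, 0.0044, 0, 0, 0, 2, 1],
    [0.0007, 0.0044, 0, 0, 0, 2, 1],
    [0, 0, 0, 0, 0, 0, 1]
  ]
}}

```text
t: 4.78
ee_pos: [0.4402, -0.0586, 0.0515]
tool_rot: [0.004, 1.0, 0.0, 0.0]
contact_force: [0.4, -0.3, -0.1]
gripper_width: -0.0001
```

```bash
cat > look.py <<'E'
from h import *
import sys
k=sys.argv[1]
im,d=get_image('top');cv2.imwrite(f'pics/t{k}.png',im[:,:,::-1])
C=np.array([.567,-.0385])
L=[]
for m in mark_of('top','peg0')[:5]:
    p=ray('top',m['at'],.068)[:2]-C;L.append((round(m['confidence'],2),round(np.hypot(*p),3),round(np.degrees(np.arctan2(p[1],p[0])),1)))
print(L)
im=im.astype(int)
for nm,ch,off in [('red',0,(1,2)),('green',1,(0,2)),('blue',2,(0,1))]:
    M=((im[:,:,ch]-np.maximum(im[:,:,off[0]],im[:,:,off[1]]))>45).astype(np.uint8)
    n,l,st,c=cv2.connectedComponentsWithStats(M)
    for i in range(1,n):
        if st[i,4]>60:
            q=ray('top',c[i][::-1],.086)[:2]-C
            if np.hypot(*q)<.1: print(nm,st[i,4],np.round(q,3),round(np.hypot(*q),3),round(np.degrees(np.arctan2(q[1],q[0])),1))
im2,_=get_image('wrist');cv2.imwrite(f'pics/w{k}.png',im2[:,:,::-1])
s=read_state();p=s['ee_pos'][:2]-C;print(s['t'],s['ee_pos'],np.hypot(*p),np.degrees(np.arctan2(p[1],p[0])),s['contact_force'])
big=cv2.resize(im[180:340,200:420].astype(np.uint8)[:,:,::-1],None,fx=3.5,fy=3.5,interpolation=2);cv2.imwrite(f'pics/z{k}.png',big)
E
python3 look.py 3
```

```text
[(0.9, np.float64(0.123), np.float64(1.0)), (0.74, np.float64(0.123), np.float64(94.0)), (0.67, np.float64(0.119), np.float64(-88.6))]
red 220 [-0.038 -0.047] 0.06 -129.5
green 356 [ 0.05  -0.047] 0.068 -43.4
blue 365 [0.048 0.051] 0.071 46.7
4.925 [ 0.44019576 -0.05889499  0.05138952] 0.12843391369042123 -170.86289321253872 [ 0.38106175  0.49732008 -0.40034112]
```

View pics/z3.png

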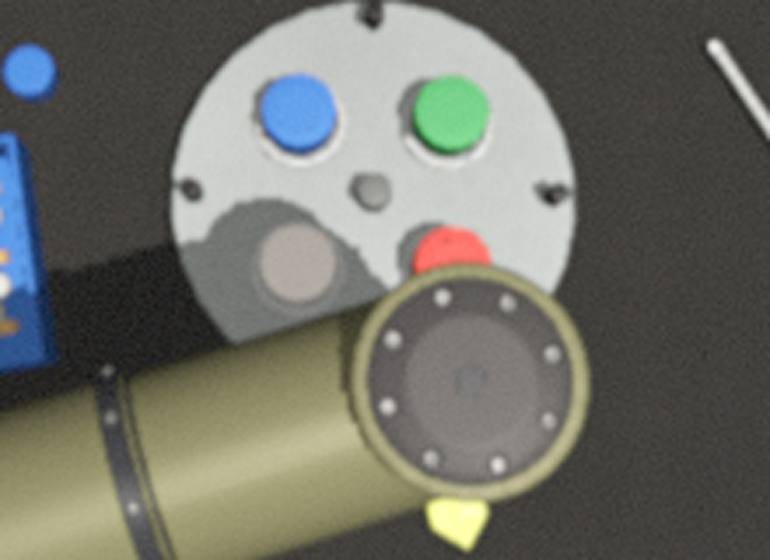

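View pics/w3.png

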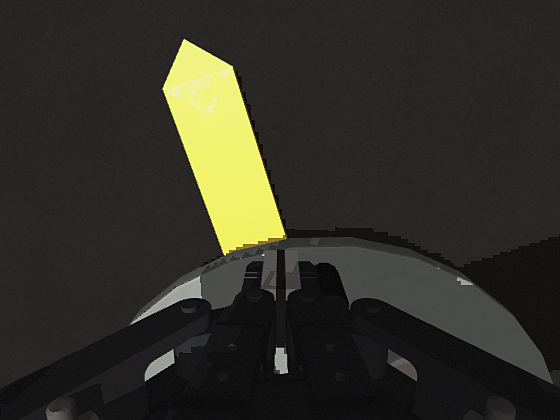

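>>> {"api": "arm_command", "payload": {
  "motion": [
    [0.0005, 0.0044, 0, 0, 0, 2, 1],
    [0.0005, 0.0044, 0, 0, 0, 2, 1],
    [0.0005, 0.0044, 0, 0, 0, 2, 1],
    [0.0005, 0.0044, 0, 0, 0, 2, 1],
    [0.0005, 0.0044, 0, 0, 0, 2, 1]
  ]
}}

```text
t: 5.55
ee_pos: [0.4389, -0.0372, 0.0512]
tool_rot: [0.093, 0.996, -0.0, -0.001]
contact_force: [-2.1, -1.6, 0.6]
gripper_width: -0.0002
```

>>> {"api": "arm_command", "payload": {
  "motion": [
    [0.0005, 0.0044, 0, 0, 0, 2, 1],
    [0.0005, 0.0044, 0, 0, 0, 2, 1],
    [0.0005, 0.0044, 0, 0, 0, 2, 1],
    [0.0005, 0.0044, 0, 0, 0, 2, 1],
    [0.0005, 0.0044, 0, 0, 0, 2, 1]
  ]
}}

```text
t: 6.18
ee_pos: [0.442, -0.0153, 0.051]
tool_rot: [0.179, 0.984, -0.0, -0.001]
contact_force: [-1.5, -1.2, 0.4]
gripper_width: -0.0001
```

>>> {"api": "arm_command", "payload": {
  "motion": [
    [0.0005, 0.0044, 0, 0, 0, 2, 1],
    [0.0005, 0.0044, 0, 0, 0, 2, 1],
    [0, 0, 0, 0, 0, 0, 1]
  ]
}}

```text
t: 6.55
ee_pos: [0.4448, -0.0064, 0.0512]
tool_rot: [0.212, 0.977, -0.0, -0.0]
contact_force: [0.0, 0.3, 0.7]
gripper_width: 0.0005
```

```bash
python3 look.py 4
```

```text
[(0.95, np.float64(0.119), np.float64(-20.2)), (0.77, np.float64(0.124), np.float64(70.1)), (0.75, np.float64(0.122), np.float64(-111.1))]
red 173 [-0.055 -0.033] 0.064 -149.2
green 360 [ 0.026 -0.062] 0.068 -67.4
blue 367 [0.064 0.028] 0.07 23.5
6.7 [ 0.44491476 -0.00653925  0.05138049] 0.12619942859849 165.32973687020578 [ 0.0121918  -0.75095193 -0.43464524]
```

View pics/z4.png

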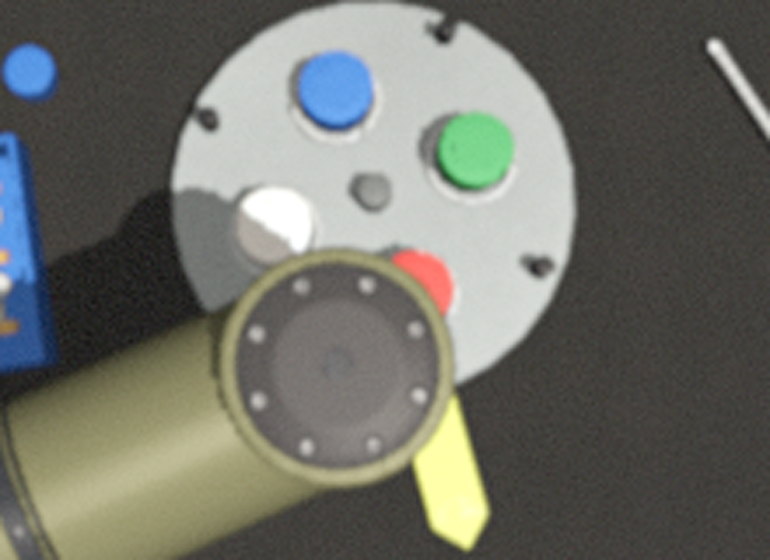

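>>> {"api": "arm_command", "payload": {
  "motion": [
    [0.0005, 0.0044, 0, 0, 0, 2, 1],
    [0.0005, 0.0044, 0, 0, 0, 2, 1],
    [0.0005, 0.0044, 0, 0, 0, 2, 1],
    [0.0002, 0.0022, 0, 0, 0, 1, 1],
    [0, 0, 0, 0, 0, 0, 1]
  ]
}}

```text
t: 7.32
ee_pos: [0.4504, 0.008, 0.0513]
tool_rot: [0.272, 0.962, 0.0, -0.0]
contact_force: [-0.1, -0.8, -0.1]
gripper_width: 0.0001
```

>>> {"api": "arm_command", "payload": {
  "motion": [
    [0.002, -0.005, 0, 0, 0, 0, 1],
    [0.003, -0.005, 0, 0, 0, 0, 1],
    [0.015, 0, 0, 0, 0, 0, 1],
    [0.025, 0, 0, 0, 0, 0, 1],
    [0.025, 0, 0, 0, 0, 0, 1]
  ]
}}

```text
t: 7.95
ee_pos: [0.3847, 0.0361, 0.0513]
tool_rot: [0.272, 0.962, 0.0, 0.0]
contact_force: [0.4, 1.3, 1.0]
gripper_width: 0.0002
```

```bash
python3 look.py 5
```

```text
[(0.7, np.float64(0.123), np.float64(61.0)), (0.67, np.float64(0.121), np.float64(-116.4)), (0.65, np.float64(0.12), np.float64(-28.0)), (0.6, np.float64(0.118), np.float64(147.8))]
red 405 [-0.066 -0.016] 0.068 -166.1
green 361 [ 0.018 -0.065] 0.068 -74.5
blue 369 [0.067 0.02 ] 0.07 16.5
8.1 [0.38522988 0.03660772 0.05172231] 0.19667624972271394 157.5495029656512 [ 0.75155943 -0.57161332 -0.3040661 ]
```

View pics/z5.png

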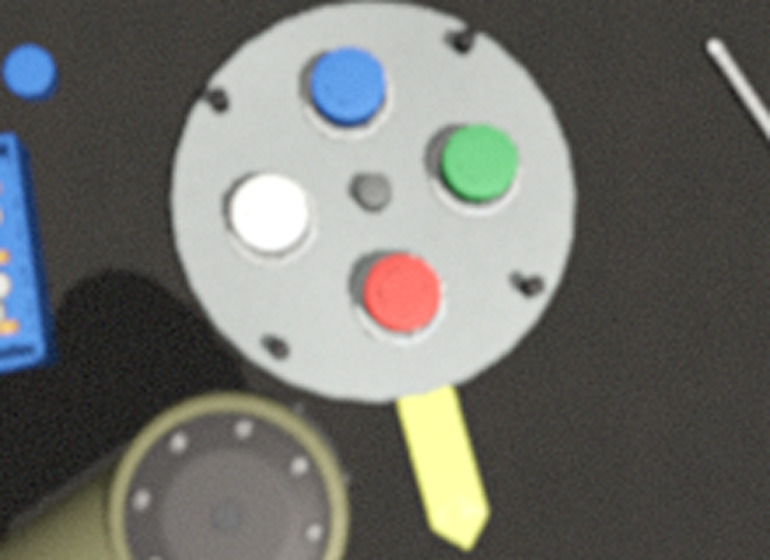

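View pics/w5.png

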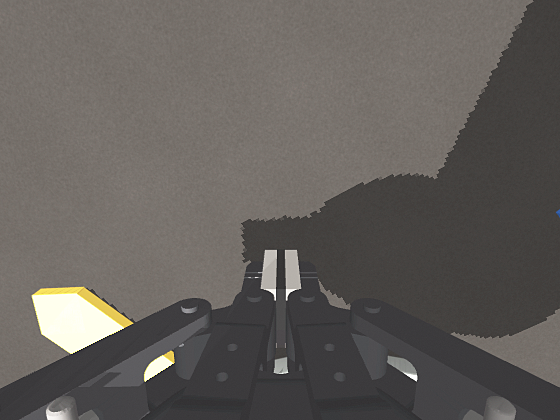

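>>> {"api": "arm_command", "payload": {
  "motion": [
    [0, 0, -0.03, 0, 0, 0, 1],
    [0, 0, -0.04, 0, 0, 0, 1],
    [0, 0, -0.04, 0, 0, 0, 1],
    [0, 0, 0, 0, 0, 0, 1],
    [0, 0, 0, 0, 0, 0, 1]
  ]
}}

```text
t: 8.72
ee_pos: [0.3854, 0.0359, 0.1606]
tool_rot: [0.272, 0.962, -0.0, -0.0]
contact_force: [0.7, -0.7, 0.1]
gripper_width: -0.0001
```

```bash
python3 look.py 6; python3 -c "
from station import *
get_image('scene')
print(hand_in())"
```

```text
[(0.96, np.float64(0.116), np.float64(147.3)), (0.84, np.float64(0.121), np.float64(60.6)), (0.7, np.float64(0.119), np.float64(-119.9)), (0.63, np.float64(0.119), np.float64(-26.5))]
red 405 [-0.066 -0.016] 0.068 -166.1
green 362 [ 0.018 -0.065] 0.068 -74.5
blue 368 [0.067 0.02 ] 0.07 16.5
8.875 [0.38511467 0.0357923  0.16012731] 0.19647294832159584 157.78210540076984 [-0.09815625 -0.47212243  0.60456966]
the job is handed in; nothing more can be done
None
```

I turned the carousel about 40° clockwise with the shut fingertips against the front peg, so the red tin now stands in front on the pointer line. I then backed the fingers off, raised the arm clear and handed the job in at about 9 s; `hand_in` gives no verdict.

- **Alignment:** The pointer lies at -163.9°. The pegs put the red seat at about -164° and then -165°, the green and blue tins at about -164°, and the red tin's own outline at -166.1°. They differ by about 2°, so the red tin should be under 3 mm off the pointer's centre line, against a limit of 12 mm.
- **At rest:** The tins' positions were the same in two pictures 0.8 s apart, before and after the arm was raised, so the turntable is still.
- **Tins:** In the picture taken after the fingers backed off, all four tins look seated and upright. I judged that by eye and did not measure tilt.
- **Forces:** The readings at the end of each move stayed below about 3 N, so there was no sign of hard contact.
- **Bystanders:** I did not measure the bin, screwdriver or spray can again at the end. The arm stayed well clear of them throughout.

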